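Close up a press mould's back and gauge its ejector depth

TASK

Set the aluminium backplate down over the two locating pins of the mould half until it lies flush, and let it go. Then take the gauge rod from its wooden stand, push it down the backplate's guide tube until its collar stops on the tube's mouth, and draw it out again without disturbing the set plunger in its tip. Finish still holding the rod still and level (lying horizontal in the air) with its tip over the middle of the notebook, a hand's breadth or two above it, so the depth can be read and written down; leave the other things where they are.

Things in the scene. Friction and masses are not known exactly. Their poses are not given: they have to be found in the camera images.
- mould: Fixed lower half of a press mould, back face up: dark steel block 150 (x) x 120 (y) x 45 mm high, with a 14 mm wide, 12 mm high foot along each short side. Origin: centre of underside, z up. Two equal steel pins on the back face at (x, y) = (50, 36) and (-50, -36) mm: 10 mm diameter for 14 mm, then tapering to 4 mm, 22 mm tall in all. Mid face: 26 mm ejector bore.
- mould_top (a point): Centre of the mould half's back face, 45 mm above its origin; the underside of the backplate comes to lie here. The pins then stick out 10 mm above the plate.
- ejector (a joint): Height of the ejector head in the mould half's bore, m; at 0 its top lies 16 mm below the back face, positive is higher (-0.0015 to 0.0015, it differs from mould to mould). It is stiff and not to be moved; the gauge finds it.
- backplate: Loose aluminium plate 140 (x) x 110 (y) x 12 mm, 0.36 to 0.6 kg, flat on the table at the left. Origin: centre of underside, z up. 12.5 mm through holes at (x, y) = (50, 36) and (-50, -36) mm fit the mould's pins (a half turn fits too). Mid plate stands its guide tube: a square steel boss 30 x 30 mm (sides along x and y), 12 to 48 mm above the origin, to grip and carry it by.
- guide_mouth (a point): Centre of the rim of the guide tube's flared round mouth, on top of the boss, 60 mm above the backplate's origin; 32 mm across outside, 24 mm inside, narrowing to the 14 mm bore that runs down through boss and plate. Round the boss's foot is a 42 mm square flange, 4 mm high with its screws.
- stand: Fixed wooden gauge stand: base 80 x 80 x 12 mm, on it a block 48 x 48 mm, 98 mm high in all, with an upright 14 mm hole in its middle, open at the top. Origin: centre of underside, z up.
- gauge: Loose depth gauge rod, 0.16 kg, hanging upright in the stand by its collar. Origin: centre of the collar's lower (stop) face; z points along the rod to the handle. Collar 34 mm diameter, z 0 to 8 mm; square aluminium handle 18 x 18 mm (sides along x and y), z 8 to 68; round cap 22 mm diameter to 72; rod 10 mm diameter down to z = -70, then the 6 mm plunger to -82.
- gauge_seat (a point): Centre of the collar's lower face, the gauge's origin; fully home it lies at the guide tube's mouth. From upright in the tube to level the hand turns 90 degrees in all: a hand that takes the handle leaning 45 degrees along one pair of its flat sides holds it level leaning 45 degrees the other way.
- gauge_tip (a point): Round end of the plunger, the gauge's tip, 82 mm below the collar's lower face at the start and less as the plunger is pushed in.
- plunger (a joint): How far the plunger is pushed into the rod, m: 0 at the start (12 mm out), 0.012 at most. It moves at a push of about 2 N and stays where it is left by friction. With the collar home in the tube it is pushed in by 0.006 plus the ejector's height: this is the reading.
- notebook: Closed notebook with a green cover, 210 (x) x 152 (y) x 16 mm, lying on the table at the right, a marker pen on it. Origin: centre of its underside.
- weight: Bystander: black cast iron knob weight, 52 mm diameter, 50 mm high. Origin: centre of its underside.
- marker: Bystander: white marker pen with a black cap lying on the notebook, 135 mm long. Origin: under its middle.
- tape: Bystander: roll of masking tape lying flat, 100 mm diameter, 25 mm high. Origin: centre of its underside.
There are look-alikes about, which are no part of the job. There is more than one size of the gauge; the one meant has the size given above.

How it is judged (in metres and radians):
On the way, in this order (a step that is already met when the one before it is completed fails the run):
1. the backplate lies flush on the mould half, over both pins, and is let go (z of backplate in the frame of mould between 0.043 and 0.0468 m and horizontal distance between backplate and mould_top below 0.004 m and angle between the z axis of backplate and the z axis of mould, either way round below 0.025 rad and contact force between the fingers and backplate below 0.1 N), for 0.2 s.
2. the gauge rod is down the guide tube with its collar on the tube's mouth, the plunger pushed in by the ejector (z of gauge_seat in the frame of backplate between 0.057 and 0.0618 m and horizontal distance between gauge_seat and guide_mouth below 0.006 m and value of joint plunger above 0.003 m and z of backplate in the frame of mould between 0.043 and 0.0468 m and horizontal distance between backplate and mould_top below 0.004 m and angle between the z axis of backplate and the z axis of mould, either way round below 0.025 rad), for 0.1 s.
3. the gauge rod is drawn out of the guide tube, clear above its mouth (z of gauge_tip in the frame of backplate above 0.065 m), for 0.1 s.
At the end, for the whole second after the job is handed in: Gauge held in the fingers, at rest, touching no notebook, plate or stand; rod within 15 deg of level, tip within 90 mm (from above) of the notebook's centre, 80 to 320 mm above the table; plunger within about 1.5 mm of the true reading; backplate flush within 1.8 mm, centred within 4 mm (angle between gauge's own z axis and vertical between 1.31 and 1.83 rad and horizontal distance between gauge_tip and notebook below 0.09 m and height (world z) of gauge_tip between 0.08 and 0.32 m and contact force between the fingers and gauge above 1 N and contact force between gauge and notebook below 0.05 N and contact force between gauge and backplate below 0.05 N and contact force between gauge and stand below 0.05 N and linear speed of gauge below 0.03 m/s and z of backplate in the frame of mould between 0.043 and 0.0468 m and horizontal distance between backplate and mould_top below 0.004 m and angle between the z axis of backplate and the z axis of mould, either way round below 0.025 rad and ((value of joint ejector between -0.002 and -0.001 m and value of joint plunger between 0.0022 and 0.0065 m) or (value of joint ejector between -0.001 and 0 m and value of joint plunger between 0.0032 and 0.0075 m) or (value of joint ejector between 0 and 0.001 m and value of joint plunger between 0.0042 and 0.0085 m) or (value of joint ejector between 0.001 and 0.002 m and value of joint plunger between 0.0052 and 0.0095 m))); the arm keeps its last pose, push and grip.
It fails at once if a bystander or the notebook is moved more than 30 mm (distance of any of weight, marker, tape, notebook from where it was at the start of the episode above 0.03 m).
It fails at once if the gauge's plunger is pushed right in (value of joint plunger above 0.0112 m).
It also fails if it takes over 67 s, if anything falls off the work surface, if the arm or the gripper's body presses on something with over 40 N, if the wrist force passes 120 N, or if a joint passes its speed limit or range.

ROBOT

A 7-joint arm with a two-finger parallel gripper is mounted at the origin on the work surface; the furniture and walls round the work are solid. World frame = base frame: x ahead of the robot, y to its left, z up, the work surface at z = 0. Lengths are in m, angles in degrees, forces in N, time in s.
With the tool pointing down it reaches from about 0.4 to 0.875 m from the base axis. Payload 6.5 kg.
Tool frame: the origin (TCP) lies midway between the tips of the shut fingers; the grasp point (between the pads) lies 19 mm behind it; x points along the fingers, z is the direction in which the jaws open and shut, and the axes are right-handed (so a half turn about x gives the same grasp; the last joint's range is limited). The gripper opens to 88 mm and grips with 3 to 60 N. Pads are 18 mm wide; open, the fingers measure 123 mm over their backs; the gripper's body (75 mm by 187 mm) begins 45 mm behind the grasp point.
Start: joints at [59.863, 30.733, -0.252, 88.115, 0.149, 61.152, -4.079], TCP at [0.288, -0.582, 0.239] pointing down, gripper open.
Joint ranges: [-154.64, 154.64], [-21.42, 123.67], [-72.66, 72.17], [13.99, 137.28], [-74.86, 254.86], [10.95, 109.41], [-158.01, 158.01]. Speed limits (degrees/s): [136.94, 136.94, 180, 180, 180, 180, 180].

INTERFACE

Orientations are given as a 3x3 rotation matrix whose columns are the frame's x, y, z axes.
In Python, from workcell import * gives the robot as it stands.
- The arm moves only by the tool arm_command, never from a script. Its argument "deltas" is a list of rows, each a list of 2 entries, a list of its own where there are three numbers: the shift along the tool's x, y, z in mm, then the turn about the tool's x in degrees. In form: [[[x, y, z], yaw], ...]. A call has 1 to 20 rows; each row is the pose to reach, as a shift and turn from the pose commanded when the call began, along the tool's axes at that moment; what a row does not reach only later rows make up. A row lasts 1/12 s, in which the tool goes at most 41.7 mm and 7.16 degrees, less where a joint would pass 70% of its speed; a pose out of reach is approached as far as the arm can. A call with a gripper value outside its range is refused whole. "jaw" is the opening in per cent of the stroke, from 0 (shut) to 100 (fully open), set as the call begins (left out, the last holds). The fingers move at their own pace and stop on an object; "squeeze" is the grip in N (left out, the last holds). Time passes only in rows, so rows that repeat a pose let the fingers close. It gives the time, the measured TCP pose, the force and the opening at its end, in the units of the state.
- get_obs(): the state, without advancing time (a new reading comes with each control period).
- capture(name): name is "scene" or "top" or "wrist"; returns a dict with "img" (384x512x3 uint8, red, green, blue), "fovy" (degrees; the focal length in pixels is half the picture's height over the tangent of half this angle, whatever the lens; pixels are square), "cx", "cy" (the principal point, pixels), "world_from_camera" (4x4, takes a point from camera to world coordinates). Camera axes: x right, y up, looking along -z (the intrinsics and any distortion apply to the point x, -y, -z); pixel columns grow to the right and rows downward; lengths in m; the calibration is good to about 2 mm. A picture is of the moment at which its call begins. There is no depth.
- job_done(): hands the job in, once; it reports no verdict.
Trained networks look in the newest picture that a camera, given by its name, has taken for a name from the list of things; names that differ only in an ending like _2 or _b are one class to them, and where a whole thing is asked for, a point or a joint stands for the part that bears it (a point fixed in the world has none). Each returns a list of dicts, best first, with "p" (0 to 1); they miss things now and then, are a little off and sometimes report something else, mostly with a low value. They report only what shows in the picture. A call takes as long as a camera call. They do not tell look-alikes from the thing itself.
- look_for(camera, query): "xyz" ([x, y, z] in m, in the coordinates of the camera as it stood for that picture, good to about 4 mm: the middle of the surface that is visible of it).
- landmark_of(camera, query): "xyz" ([x, y, z] in m, in the coordinates of the camera as it stood for that picture, good to about 4 mm: a listed point, or the origin of a listed thing).
The state is a dict: "clock": time; "joint_pos": joint angles; "joint_velocities": joint speeds; "joint_torque": joint torques, N m; "eef_pos": TCP position; "tool_rot": TCP orientation; "force": force on the tool from outside, world axes, zero at the start; "ft_torque": the same for the moment, N m; "gripper_width": finger opening in m.
Only numpy, scipy, OpenCV 4.12 (cv2) and the standard library are available. Lean on these libraries where they do the work, as an engineer would, in place of code of your own. Each camera call takes 0.05 s, during which the arm holds its last target. There are 200 camera calls.

## Working session

There is one attempt and no reset: what is moved stays moved. The work goes in short steps, Python scripts to look and compute and a tool call to move; the robot and the scene stay as the last step left them, time stands still between calls to the robot, and variables do not carry over. Pictures are saved under pics/ and viewed, about 8 in all and at most 12, crops included, and the job is handed in when it is done.

Besides the shell and the picture viewer there is one more tool, called after "Emit:" as a command line: name --argument value ..., lists and objects as JSON in quotes. arm_command: Moves the arm, as the interface text tells. Its arguments: {"type":"object","properties":{"deltas":{"type":"array","items":{"type":"array"}},"jaw":{"type":"number"},"squeeze":{"type":"number"}},"required":["deltas"]}

```bash
ls; mkdir -p pics; cat > h.py <<'E'
from workcell import *
import numpy as np, cv2
def cam(n,save=None):
    c=capture(n)
    if save: cv2.imwrite(f"pics/{save}.png",c["img"][:,:,::-1])
    return c
def w(c,p): return (np.array(c["world_from_camera"])@np.r_[p,1])[:3]
def find(c,n,q,f=landmark_of,k=3):
    for d in f(n,q)[:k]: print(n,q,round(d["p"],2),w(c,d["xyz"]).round(4))
def K(c):
    f=c["img"].shape[0]/2/np.tan(np.radians(c["fovy"])/2); return f
def ray(c,u,v,z):
    f=K(c);T=np.array(c["world_from_camera"])
    d=T[:3,:3]@np.array([(u-c["cx"])/f,-(v-c["cy"])/f,-1]);o=T[:3,3]
    return o+d*(z-o[2])/d[2]
def proj(c,P):
    f=K(c);T=np.linalg.inv(np.array(c["world_from_camera"]));p=T[:3,:3]@np.array(P)+T[:3,3]
    return np.array([c["cx"]+f*p[0]/-p[2],c["cy"]-f*p[1]/-p[2]])
E
python3 - <<'E'
from h import *
a=cam("scene","s1");b=cam("top","t1")
print({k:v for k,v in a.items() if k!="img"});print({k:v for k,v in b.items() if k!="img"})
for q in ["mould","backplate","guide_mouth","stand","gauge_seat","notebook","weight","marker","tape"]:
    find(a,"scene",q);find(b,"top",q)
o=get_obs();print(o["eef_pos"],o["tool_rot"],o["clock"])
cv2.imwrite("pics/st1.png",cv2.resize(np.vstack([a["img"],b["img"]])[:,:,::-1],(800,1200)))
E
```

```text
pics
{'fovy': 43.67970718278523, 'cx': 257.31367529906083, 'cy': 194.71727916615012, 'world_from_camera': array([[ 0.69418285,  0.28901439, -0.65922747, -0.18960968],
       [-0.71960867,  0.29969894, -0.62637361, -0.70826203],
       [ 0.01653879,  0.90920362,  0.41602312,  0.59314912],
       [ 0.        ,  0.        ,  0.        ,  1.        ]])}
{'fovy': 47.09926563252735, 'cx': 249.1276039753787, 'cy': 193.80795395893276, 'world_from_camera': array([[-0.01698755,  0.98546134, -0.16904843,  0.37650772],
       [-0.99980302, -0.01847763, -0.0072452 ,  0.00963221],
       [-0.01026348,  0.16889205,  0.98558112,  1.2480061 ],
       [ 0.        ,  0.        ,  0.        ,  1.        ]])}
scene mould 0.6 [0.6465 0.0033 0.0012]
top mould 0.63 [ 6.494e-01  3.400e-03 -1.000e-04]
scene backplate 0.59 [0.5654 0.3195 0.0015]
scene backplate 0.53 [ 0.3936 -0.263   0.0029]
top backplate 0.59 [ 0.5625  0.3169 -0.0029]
scene guide_mouth 0.66 [0.563  0.3215 0.0602]
scene guide_mouth 0.34 [0.6457 0.     0.0028]
top guide_mouth 0.78 [0.5634 0.319  0.0562]
top guide_mouth 0.39 [0.6474 0.0069 0.038
[... 299 characters left out ...]
 gauge_seat 0.76 [0.365  0.279  0.1164]
top gauge_seat 0.72 [0.7926 0.0442 0.0016]
top gauge_seat 0.44 [0.4146 0.2066 0.0618]
scene notebook 0.94 [ 0.3922 -0.2617  0.003 ]
top notebook 0.95 [ 0.396  -0.2602 -0.0055]
scene weight 0.51 [0.6381 0.1812 0.002 ]
top weight 0.64 [0.6386 0.1835 0.0016]
scene marker 0.62 [ 0.4419 -0.261   0.006 ]
top marker 0.7 [ 0.439  -0.267   0.0099]
scene tape 0.54 [0.7898 0.048  0.0024]
scene tape 0.31 [0.4357 0.1135 0.0996]
top tape 0.95 [7.955e-01 4.560e-02 5.000e-04]
[ 0.28842225 -0.5825097   0.23873162] [[-4.14865074e-05  8.96136384e-01  4.43778751e-01]
 [-6.15377178e-05  4.43778748e-01 -8.96136384e-01]
 [-9.99999997e-01 -6.44867002e-05  3.67353575e-05]] 1.0
```

View pics/s1.png

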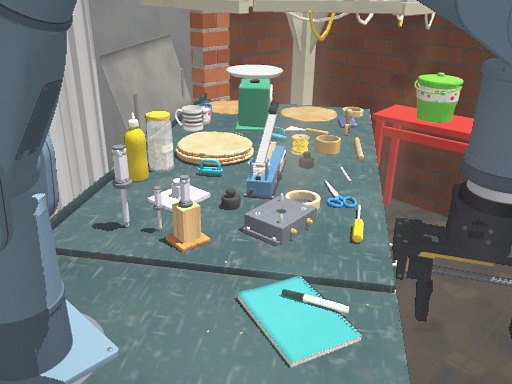

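View pics/t1.png

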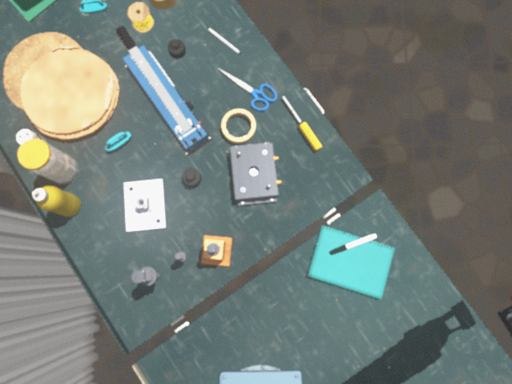

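Emit:
arm_command --deltas '[[[-60,556,-374],21.4],[[-60,556,-374],21.4],[[-60,556,-374],21.4],[[-60,556,-374],21.4],[[-60,556,-374],21.4],[[-60,556,-374],21.4],[[-60,556,-374],21.4],[[-60,556,-374],21.4],[[-60,556,-374],21.4],[[-60,556,-374],21.4],[[-60,556,-374],21.4],[[-60,556,-374],21.4],[[-60,556,-374],21.4],[[-60,556,-374],21.4],[[-60,556,-374],21.4],[[-60,556,-374],21.4],[[-60,556,-374],21.4],[[-60,556,-374],21.4]]' --jaw 100

```text
clock: 2.5
eef_pos: [0.6216, 0.0036, 0.2987]
tool_rot: [[0.001, 0.996, 0.092], [0.002, 0.092, -0.996], [-1.0, 0.001, -0.002]]
force: [-0.1, -1.1, -1.7]
gripper_width: 0.0882
```

```bash
python3 - <<'E'
from h import *
a=cam("wrist","w1")
print({k:v for k,v in a.items() if k!="img"})
for q in ["mould","mould_top","tape"]: find(a,"wrist",q)
E
```

```text
{'fovy': 69.53122355729909, 'cx': 251.11233763496017, 'cy': 197.09478542023007, 'world_from_camera': array([[ 0.09230101,  0.94956752,  0.29966989,  0.69924556],
       [-0.99572943,  0.08858043,  0.0260077 ,  0.00954219],
       [-0.00184882, -0.30079067,  0.9536884 ,  0.44319908],
       [ 0.        ,  0.        ,  0.        ,  1.        ]])}
wrist mould 0.9 [0.6478 0.0066 0.002 ]
wrist mould 0.5 [ 0.5633  0.3224 -0.0035]
wrist mould_top 0.76 [0.6472 0.0069 0.0464]
wrist tape 0.32 [0.6375 0.1814 0.004 ]
```

View pics/w1.png

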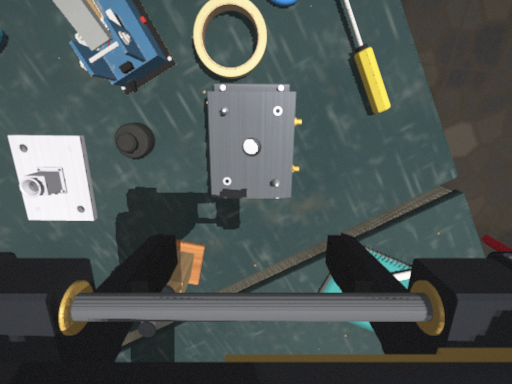

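```bash
python3 - <<'E'
import cv2,numpy as np
i=cv2.imread("pics/w1.png")
m=cv2.resize(i[75:209,200:308],None,fx=3.9,fy=3.9,interpolation=cv2.INTER_CUBIC)
p=cv2.resize(i[125:228,0:104],None,fx=3.6,fy=3.6,interpolation=cv2.INTER_CUBIC)
o=np.zeros((600,800,3),np.uint8);o[:m.shape[0],:m.shape[1]]=m;o[:p.shape[0],425:425+p.shape[1]]=p[:,:375]
print(m.shape,p.shape);cv2.imwrite("pics/c1.png",o)
E
```

```text
(523, 421, 3) (371, 374, 3)
```

View pics/c1.png

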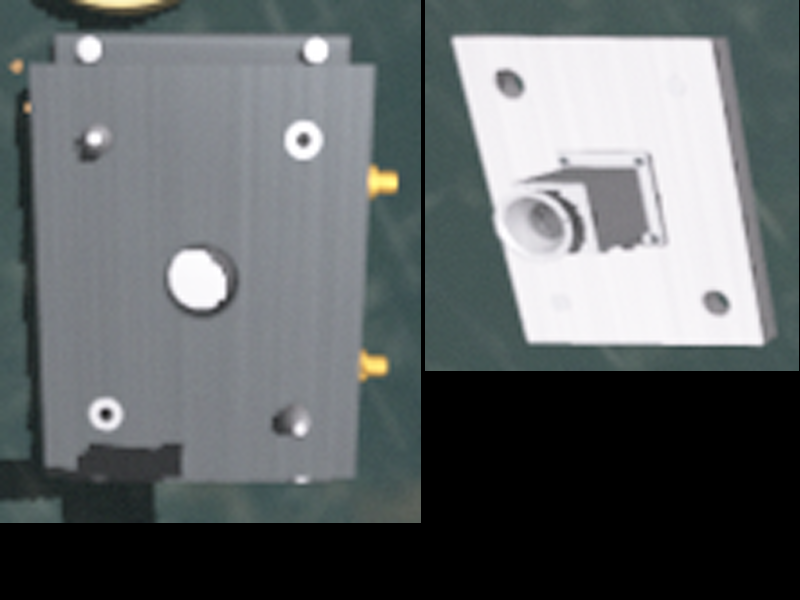

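```bash
cat >> h.py <<'E'
from scipy.optimize import least_squares
def fit(c,pts,x0):  # pts: (model xyz, u, v)
    def P(x,m):
        a,b=np.cos(x[2]),np.sin(x[2]); return [x[0]+a*m[0]-b*m[1],x[1]+b*m[0]+a*m[1],m[2]]
    r=lambda x:np.concatenate([proj(c,P(x,m))-[u,v] for m,u,v in pts])
    s=least_squares(r,x0,loss="soft_l1"); print(s.x[:2].round(4),np.degrees(s.x[2]).round(2),s.fun.reshape(-1,2).round(1).tolist()); return s.x
E
python3 - <<'E'
from h import *
import h
a=cam("wrist")
M=lambda x,y:((x-2)/3.9+200,(y-2)/3.9+75)
Q=lambda x,y:((x-427)/3.6,(y-2)/3.6+125)
mp=[((.075,.06,.045),28,65),((.075,-.06,.045),376,66),((-.075,-.06,.045),357,480),((-.075,.06,.045),44,467),((.05,.036,.067),97,136),((-.05,-.036,.067),300,428),((0,0,.045),202,281),((.05,-.036,.045),303,140),((-.05,.036,.045),106,413)]
fit(a,[(m,*M(x,y)) for m,x,y in mp],[.648,.005,.1])
pp=[((.07,.055,.012),452,37),((.07,-.055,.012),713,38),((-.07,-.055,.012),765,346),((-.07,.055,.012),527,344),((.05,.036,.012),510,83),((-.05,-.036,.012),716,303)]
fit(a,[(m,*Q(x,y)) for m,x,y in pp],[.564,.32,.1])
E
```

```text
[ 0.6474 -0.0023] 4.28 [[0.3, -1.1], [0.3, -0.5], [-0.6, -0.5], [0.2, 2.3], [-0.6, 0.4], [0.1, 0.5], [-0.1, 0.1], [0.5, -0.2], [-0.1, 0.1]]
[0.5651 0.3098] 3.99 [[-0.0, -0.4], [-0.0, 0.3], [0.0, -0.1], [0.3, -0.4], [-0.5, 0.2], [0.2, 0.5]]
```

```bash
python3 - <<'E'
from h import *
b=cam("top");a=cam("wrist");s=cam("scene")
o=get_obs();print(o["eef_pos"],np.array(o["tool_rot"]).round(4).tolist())
print("bore top",ray(b,254,172,.045),"wrist",ray(a,251.3,146.6,.045))
print("plate c top",ray(b,144.5,205,.012))
im=b["img"]
for n,(u0,v0,u1,v1),z in [("plate",(110,170,180,240),.012)]:
    g=im[v0:v1,u0:u1].min(axis=2);m=(g>140).astype(np.uint8)
    c=max(cv2.findContours(m,0,2)[0],key=cv2.contourArea)
    print(n,[(ray(b,u+u0,v+v0,z)[:2]).round(4).tolist() for u,v in cv2.boxPoints(cv2.minAreaRect(c))])
for n,c in(("top",b),("scene",s),("wrist",a)):
    find(c,n,"stand",k=1);find(c,n,"mould_top",k=1);find(c,n,"guide_mouth",k=1)
E
```

```text
[ 0.6203807  -0.00200569  0.29879041] [[-0.0001, 0.9964, 0.0843], [-0.0004, 0.0843, -0.9964], [-1.0, -0.0001, 0.0004]]
bore top [0.64440852 0.00381279 0.045     ] wrist [ 0.64780279 -0.0020019   0.045     ]
plate c top [0.5618225  0.31652513 0.012     ]
plate [[0.6319, 0.3885], [0.6421, 0.2652], [0.4952, 0.2484], [0.4852, 0.3693]]
top stand 0.58 [ 0.4327  0.1179 -0.0059]
top mould_top 0.83 [0.6508 0.0073 0.0403]
top guide_mouth 0.78 [0.5662 0.3208 0.0589]
scene stand 0.78 [ 0.433   0.1172 -0.0005]
scene mould_top 0.72 [0.652  0.0072 0.0452]
scene guide_mouth 0.69 [0.4319 0.1153 0.0007]
wrist stand 0.84 [ 0.4234  0.1151 -0.0014]
wrist mould_top 0.6 [0.6481 0.0093 0.0461]
wrist guide_mouth 0.86 [0.5633 0.3173 0.0586]
```

```bash
python3 - <<'E'
from h import *
a=dict(img=np.zeros((384,512,3)),fovy=69.53122355729909,cx=251.11233763496017,cy=197.09478542023007,world_from_camera=np.array([[ 0.09230101,  0.94956752,  0.29966989,  0.69924556],
       [-0.99572943,  0.08858043,  0.0260077 ,  0.00954219],
       [-0.00184882, -0.30079067,  0.9536884 ,  0.44319908],
       [ 0.        ,  0.        ,  0.        ,  1.        ]]))
M=lambda x,y:((x-2)/3.9+200,(y-2)/3.9+75)
Q=lambda x,y:((x-427)/3.6,(y-2)/3.6+125)
mp=[((.075,.06,.045),28,65),((.075,-.06,.045),376,66),((-.075,-.06,.045),357,480),((.05,.036,.067),97,136),((-.05,-.036,.067),300,428),((0,0,.045),202,281),((.05,-.036,.045),303,140),((-.05,.036,.045),106,413)]
fit(a,[(m,*M(x,y)) for m,x,y in mp],[.648,.005,.1])
pp=[((.07,.055,.012),452,37),((.07,-.055,.012),713,38),((-.07,-.055,.012),765,346),((-.07,.055,.012),527,344),((.05,.036,.012),510,83),((-.05,-.036,.012),716,303)]
fit(a,[(m,*Q(x,y)) for m,x,y in pp],[.564,.32,.1])
E
```

```text
[0.6491 0.0055] 5.0 [[0.2, -0.7], [0.2, -0.5], [-0.3, -0.4], [-0.7, 0.6], [0.2, 0.6], [-0.1, 0.3], [0.4, -0.1], [0.1, 0.3]]
[0.5638 0.3178] 4.59 [[0.2, -0.3], [-0.2, 0.3], [-0.1, -0.2], [0.4, -0.5], [-0.4, 0.2], [0.1, 0.4]]
```

Emit:
arm_command --deltas '[[[0,-29,-324],0],[[0,-29,-324],0],[[0,-29,-324],0],[[0,-29,-324],0],[[0,-29,-324],0],[[0,-29,-324],0],[[0,-29,-324],0],[[139,-29,-324],0],[[139,-29,-324],0],[[139,-29,-324],0],[[139,-29,-324],0],[[139,-29,-324],0],[[139,-29,-324],0],[[139,-29,-324],0],[[139,-29,-324],0],[[139,-29,-324],0]]'

```text
clock: 4.68
eef_pos: [0.5652, 0.3198, 0.1618]
tool_rot: [[0.003, 0.996, 0.085], [0.002, 0.085, -0.996], [-1.0, 0.003, -0.001]]
force: [-0.4, -0.1, -0.2]
gripper_width: 0.0884
```

```bash
python3 - <<'E'
from h import *
a=cam("wrist","w2")
o=get_obs();print(o["eef_pos"],np.array(o["tool_rot"]).round(4).tolist())
find(a,"wrist","guide_mouth",k=1);find(a,"wrist","backplate",k=1)
print("tcp px",proj(a,o["eef_pos"]), "model mouth px",proj(a,[.5638,.318,.06]))
print(a["world_from_camera"].tolist())
E
```

```text
[0.56496571 0.31974485 0.16150058] [[0.0025, 0.9963, 0.0854], [0.0013, 0.0854, -0.9963], [-1.0, 0.0026, -0.0011]]
wrist guide_mouth 0.66 [0.5632 0.3166 0.0606]
wrist backplate 0.7 [ 5.631e-01  3.183e-01 -5.000e-04]
tcp px [249.3437859  250.08806363] model mouth px [251.8972646  199.16538823]
[[0.085272781454645, 0.9509280237294827, 0.29742973359925934, 0.6426000857297244], [-0.9963568259873006, 0.0817669285790105, 0.024233132262767226, 0.32516581746704004], [-0.0012759512130763695, -0.29841257191461124, 0.9544361208964205, 0.3065737315684218], [0.0, 0.0, 0.0, 1.0]]
```

View pics/w2.png

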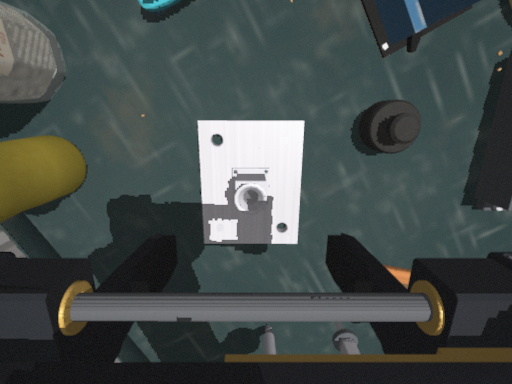

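```bash
python3 - <<'E'
from h import *
a=cam("wrist");print(a["world_from_camera"][:3,3])
g=a["img"][115:250,190:312].min(axis=2)
pp=[((.07,.055,.012),197.5,121),((.07,-.055,.012),304,120.5),((-.07,-.055,.012),298,244),((-.07,.055,.012),204,244),((.05,.036,.012),216.7,140),((-.05,-.036,.012),282,227.5)]
x=fit(a,pp,[.564,.318,.08])
print(proj(a,[x[0],x[1],.06]))
E
```

```text
[0.64204396 0.32523693 0.30538611]
[0.5623 0.3188] 5.0 [[-0.5, -0.6], [0.6, -0.2], [-0.2, -0.1], [0.2, 0.0], [-0.3, 0.3], [0.2, 0.8]]
[250.84725119 200.00171952]
```

Emit:
arm_command --deltas '[[[40,-1.5,1],0],[[75,-1.5,1],0],[[105,-1.5,1],0],[[125,-1.5,1],0],[[135,-1.5,1],0],[[139,-1.5,1],0],[[139,-1.5,1],0],[[139,-1.5,1],0],[[139,-1.5,1],0]]'

```text
clock: 5.63
eef_pos: [0.5636, 0.3193, 0.0224]
tool_rot: [[0.002, 0.996, 0.086], [0.002, 0.086, -0.996], [-1.0, 0.003, -0.001]]
force: [-0.4, 0.2, 0.4]
gripper_width: 0.0883
```

Emit:
arm_command --deltas '[[[0,0,0],0],[[0,0,0],0],[[0,0,0],0],[[0,0,0],0],[[0,0,0],0],[[0,0,0],0],[[0,0,0],0],[[0,0,0],0]]' --jaw 0 --squeeze 40

```text
clock: 6.3
eef_pos: [0.5625, 0.3186, 0.0207]
tool_rot: [[-0.0, 0.996, 0.086], [-0.0, 0.086, -0.996], [-1.0, -0.0, 0.0]]
force: [-0.3, 0.3, 0.1]
gripper_width: 0.0371
```

Emit:
arm_command --deltas '[[[0,0,0],0],[[0,0,0],0],[[0,0,0],0],[[-10,0,0],0],[[-30,0,0],0],[[-60,0,0],0],[[-90,0,0],0],[[-100,0,0],0],[[-100,0,0],0],[[-100,0,0],0]]'

```text
clock: 7.13
eef_pos: [0.5621, 0.3181, 0.1202]
tool_rot: [[-0.0, 0.996, 0.086], [-0.001, 0.086, -0.996], [-1.0, -0.0, 0.001]]
force: [-0.9, -1.3, -4.8]
gripper_width: 0.0298
```

```bash
python3 - <<'E'
from h import *
a=cam("wrist","w3")
o=get_obs();print(o["clock"],o["gripper_width"],o["force"],o["eef_pos"],np.array(o["tool_rot"]).round(4).tolist())
find(a,"wrist","guide_mouth",k=1);find(a,"wrist","backplate",k=1)
T=np.array(o["tool_rot"]);z=o["eef_pos"][2]-.0205
x=np.array(o["eef_pos"])
for m in [(.07,.055,.012),(.07,-.055,.012),(.05,.036,.012),(0,0,.06)]:
    p=x+T[:,1]*m[0]-T[:,2]*m[1]; p[2]=z+m[2]; print(m,proj(a,p).round(1))
cv2.imwrite("pics/c3.png",cv2.resize(a["img"][60:310,120:380,::-1],None,fx=2.4,fy=2.4,interpolation=cv2.INTER_CUBIC))
E
```

```text
7.1833 0.029895855429894962 [-0.00820822 -0.70859663 -4.7580453 ] [0.56143775 0.31764328 0.11902925] [[-0.0023, 0.9963, 0.0862], [-0.0018, 0.0862, -0.9963], [-1.0, -0.0024, 0.0016]]
wrist guide_mouth 0.74 [0.5648 0.3128 0.1606]
wrist backplate 0.65 [0.5602 0.3202 0.0957]
(0.07, 0.055, 0.012) [148.2 126.6]
(0.07, -0.055, 0.012) [351.6 126.5]
(0.05, 0.036, 0.012) [185.9 163.2]
(0, 0, 0.06) [249.7 292.5]
```

View pics/c3.png

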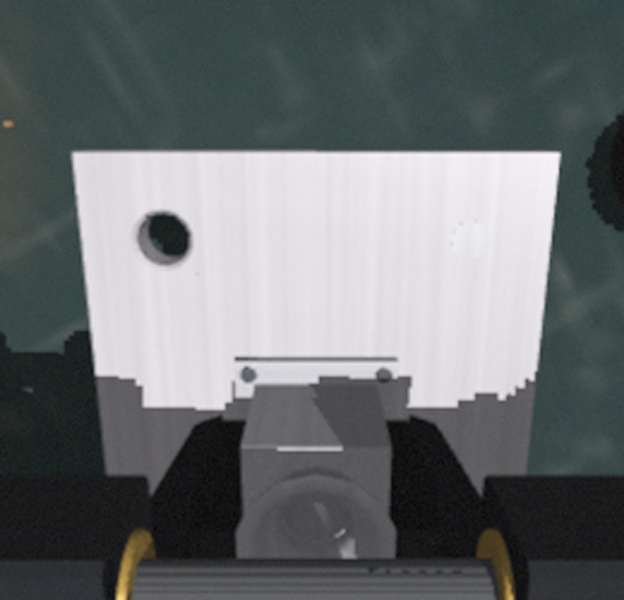

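Emit:
arm_command --deltas '[[[0,4,20],0],[[0,11,58],0],[[0,18,97],0],[[0,25,136],0],[[0,32,175],0],[[0,39,214],0],[[0,46,250],0],[[0,52,282],0],[[0,56,304],0],[[0,58.5,314],0],[[0,58.5,317.5],0],[[8,58.5,317.5],0],[[17,58.5,317.5],0],[[17,58.5,317.5],0],[[17,58.5,317.5],0],[[17,58.5,317.5],0],[[17,58.5,317.5],0],[[17,58.5,317.5],0]]'

```text
clock: 8.78
eef_pos: [0.6484, 0.0078, 0.1041]
tool_rot: [[0.001, 0.996, 0.087], [0.0, 0.087, -0.996], [-1.0, 0.001, -0.0]]
force: [-0.2, -0.4, -3.9]
gripper_width: 0.0299
```

```bash
cat > look.py <<'E'
from h import *
import sys
a=cam("wrist",sys.argv[1])
o=get_obs();print(o["clock"],o["gripper_width"],o["force"],o["eef_pos"],np.array(o["tool_rot"]).round(4).tolist())
T=np.array(o["tool_rot"]);x=np.array(o["eef_pos"])
for m in [(.07,.055,.012),(.07,-.055,.012),(.05,.036,.012),(.05,.036,0)]:
    p=x+T[:,1]*(m[0]+.0019)-T[:,2]*(m[1]-.001); p[2]=x[2]-.0205+m[2]; print("plate",m,proj(a,p).round(1))
for m in [(.05,.036,.067),(.05,.036,.045)]:
    A=np.radians(5);p=[.649+np.cos(A)*m[0]-np.sin(A)*m[1],.0055+np.sin(A)*m[0]+np.cos(A)*m[1],m[2]];print("pin",m,proj(a,p).round(1))
c=a["img"][80:280,130:370,::-1];l=a["img"][135:195,155:225,::-1]
c=cv2.resize(c,(480,400));l=cv2.resize(l,(320,274),interpolation=cv2.INTER_CUBIC)
O=np.zeros((400,800,3),np.uint8);O[:,:480]=c;O[:274,480:]=l
cv2.imwrite(f"pics/{sys.argv[1]}c.png",O)
E
python3 look.py w4
```

```text
8.8333 0.029389248535001057 [ 0.48048367  0.27955339 -3.94905884] [0.64836048 0.00754704 0.10406287] [[0.0006, 0.9963, 0.0865], [0.0, 0.0865, -0.9963], [-1.0, 0.0006, 0.0]]
plate (0.07, 0.055, 0.012) [148.6 121.6]
plate (0.07, -0.055, 0.012) [354.5 121.7]
plate (0.05, 0.036, 0.012) [186.8 158.9]
plate (0.05, 0.036, 0) [191.2 155.5]
pin (0.05, 0.036, 0.067) [198.2 153.7]
pin (0.05, 0.036, 0.045) [203.7 149.2]
```

View pics/w4c.png

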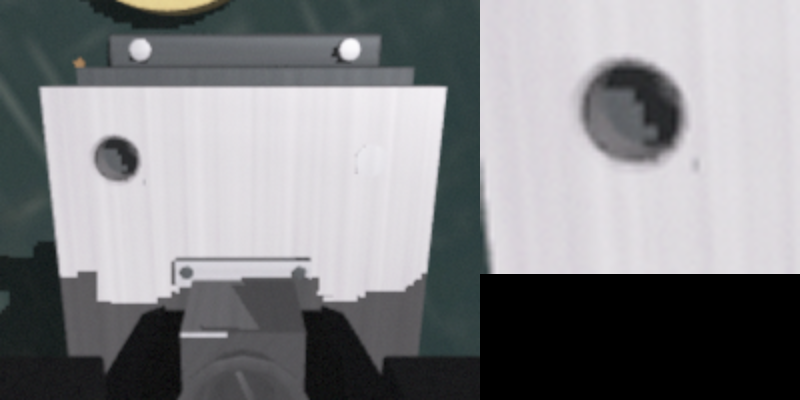

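```bash
python3 - <<'E'
from h import *
a=cam("wrist");o=get_obs();print(o["eef_pos"])
C=lambda x,y:((x-.5)/2+130,(y-.5)/2+80)
z=o["eef_pos"][2]-.0205
fit(a,[((.07,.055,z+.012),*C(40,87)),((.07,-.055,z+.012),*C(447,87)),((.05,.036,z+.012),188.3,159)],[.649,.005,.087])
fit(a,[((.075,.06,.045),*C(77,67)),((.075,-.06,.045),*C(414,67))],[.649,.005,.087])
i=a["img"].astype(int).sum(2)//3
print(i[95:128,250]);print(i[118,160:180]);print(i[118,326:346]); print(i[130,144:156],i[130,346:358])
E
```

```text
[0.64836514 0.00742562 0.10405482]
[0.6497 0.0061] 4.88 [[-0.3, -0.4], [1.8, -0.1], [-0.8, 1.0]]
[0.6491 0.0056] 4.96 [[-0.9, 0.1], [0.9, 0.1]]
[ 75  73  83 105 119 118 114 113 108 105 107 106 104 103 105 103 103  94
  82 100 111 107 107 108 109 107 109 108 175 229 229 229 229]
[ 63  61  61  57  62  61  63  69  88  99  98  99  97  98  97  96  99 102
 103 100]
[118 116 117 119 123 124 123 120 117 114  91  58  57  57  58  57  58  58
  59  56]
[ 61  59  62  58  59  59 149 219 220 220 217 216] [238 239 238 239 238 238 205  58  59  57  54  58]
```

Emit:
arm_command --deltas '[[[0,-0.6,0.5],0],[[5,-0.6,0.5],0],[[12,-0.6,0.5],0],[[19,-0.6,0.5],0],[[24,-0.6,0.5],0],[[28,-0.6,0.5],0],[[31,-0.6,0.5],0],[[34,-0.6,0.5],0],[[36,-0.6,0.5],0],[[36,-0.6,0.5],0]]'

```text
clock: 9.72
eef_pos: [0.6474, 0.0068, 0.0673]
tool_rot: [[-0.001, 0.996, 0.086], [-0.0, 0.086, -0.996], [-1.0, -0.001, -0.0]]
force: [-0.3, 0.1, -4.0]
gripper_width: 0.0297
```

Emit:
arm_command --deltas '[[[0.5,0,0],0],[[1,0,0],0],[[1.5,0,0],0],[[2,0,0],0],[[2.5,0,0],0],[[2.5,0,0],0]]'

```text
clock: 10.22
eef_pos: [0.6477, 0.0067, 0.0657]
tool_rot: [[0.0, 0.996, 0.086], [-0.0, 0.086, -0.996], [-1.0, 0.0, 0.0]]
force: [-2.0, -0.6, 0.6]
gripper_width: 0.0302
```

Emit:
arm_command --deltas '[[[0,0,0],0],[[0,0,0],0],[[0,0,0],0],[[0,0,0],0],[[0,0,0],0],[[-20,0,0],0],[[-55,0,0],0],[[-95,0,0],0],[[-130,0,0],0],[[-140,0,0],0],[[-140,0,0],0],[[-140,0,0],0]]' --jaw 60

```text
clock: 11.22
eef_pos: [0.6474, 0.0067, 0.2049]
tool_rot: [[0.0, 0.996, 0.086], [-0.0, 0.086, -0.996], [-1.0, 0.0, 0.0]]
force: [0.1, 0.0, -2.2]
gripper_width: 0.0529
```

```bash
python3 - <<'E'
from h import *
a=cam("wrist","w5")
o=get_obs();print(o["clock"],o["gripper_width"],o["force"],o["eef_pos"],np.array(o["tool_rot"]).round(4).tolist())
find(a,"wrist","guide_mouth",k=1);find(a,"wrist","backplate",k=1)
for m in [(.05,.036,.067),(-.05,-.036,.067),(0,0,.105),(.07,.055,.057),(.07,-.055,.057)]:
    A=np.radians(5);p=[.649+np.cos(A)*m[0]-np.sin(A)*m[1],.0055+np.sin(A)*m[0]+np.cos(A)*m[1],m[2]];print("pin",m,proj(a,p).round(1))
# stand/gauge from top + scene images
b=cam("top");c=cam("scene")
for q in ("stand","gauge_seat"): find(b,"top",q,k=4);find(c,"scene",q,k=4)
x=a["img"][100:340,140:380,::-1];t=b["img"][225:280,190:245,::-1]
O=np.zeros((480,800,3),np.uint8);O[:,:480]=cv2.resize(x,(480,480));O[:320,480:]=cv2.resize(t,(320,320),interpolation=cv2.INTER_CUBIC);cv2.imwrite("pics/w5c.png",O)
for z in (.012,.098,.17): print(z,proj(b,[.4325,.1165,z]))
print(b["world_from_camera"].tolist())
E
```

```text
11.2667 0.05284690229905084 [ 0.29450477  0.07666161 -0.07685998] [0.64654648 0.00660416 0.20349043] [[-0.0025, 0.9963, 0.0863], [-0.0003, 0.0863, -0.9963], [-1.0, -0.0025, 0.0001]]
wrist guide_mouth 0.66 [0.6506 0.003  0.1056]
wrist backplate 0.74 [0.6486 0.0056 0.0465]
pin (0.05, 0.036, 0.067) [215.4 137.4]
pin (-0.05, -0.036, 0.067) [283.8 229. ]
pin (0, 0, 0.105) [251.4 196.3]
pin (0.07, 0.055, 0.057) [197.1 116.4]
pin (0.07, -0.055, 0.057) [305.5 116.3]
top stand 0.71 [ 0.4344  0.1183 -0.001 ]
top stand 0.17 [ 0.4368 -0.2659  0.0105]
scene stand 0.56 [0.4333 0.114  0.002 ]
top gauge_seat 0.75 [0.3655 0.2809 0.1156]
top gauge_seat 0.66 [0.4112 0.2016 0.0617]
top gauge_seat 0.43 [0.4303 0.1142 0.0973]
scene gauge_seat 0.83 [0.3679 0.2802 0.1207]
scene gauge_seat 0.73 [0.4115 0.203  0.0664]
scene gauge_seat 0.63 [0.4282 0.1154 0.1046]
0.012 [215.01936825 249.58912657]
0.098 [212.15152633 248.12846882]
0.17 [209.40199683 246.7280703 ]
[[-0.016987547015865304, 0.9854613394975722, -0.16904842975323597, 0.37650772190566023], [-0.9998030226917018, -0.01847763105642031, -0.00724520303921322, 0.0096322057304907], [-0.010263482007602411, 0.168892052821303, 0.9855811156017987, 1.2480061013925672], [0.0, 0.0, 0.0, 1.0]]
```

View pics/w5c.png

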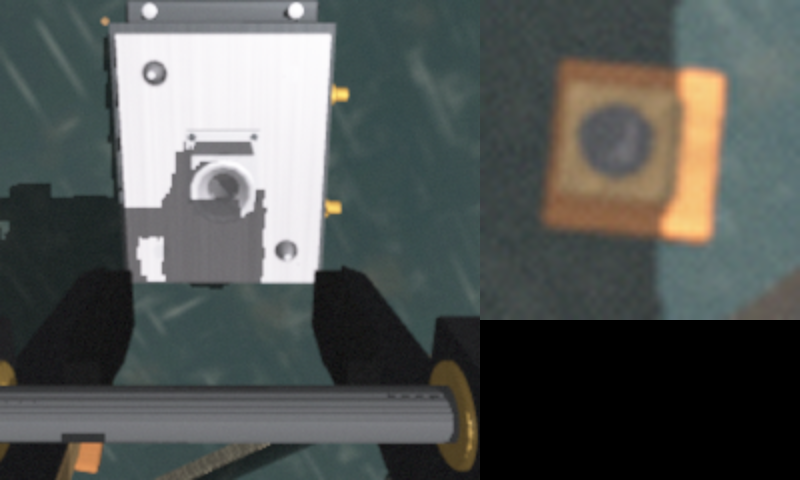

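Emit:
arm_command --deltas '[[[-20,0,0],4],[[-46,-30,-15],8],[[-46,-66,-40],11.5],[[-46,-100,-62],11.5],[[-46,-135,-84],11.5],[[-46,-170,-106],11.5],[[-46,-192,-120],11.5],[[-46,-203,-126],11.5],[[-46,-203,-126],11.5],[[-46,-203,-126],11.5],[[-46,-203,-126],11.5],[[-46,-203,-126],11.5]]'

```text
clock: 12.67
eef_pos: [0.436, 0.114, 0.2512]
tool_rot: [[0.001, 0.993, -0.116], [0.0, -0.116, -0.993], [-1.0, 0.001, -0.0]]
force: [-0.1, -0.0, 0.2]
gripper_width: 0.0527
```

```bash
python3 - <<'E'
from h import *
a=cam("wrist","w6")
o=get_obs();print(o["clock"],o["gripper_width"],o["eef_pos"],np.array(o["tool_rot"]).round(4).tolist())
find(a,"wrist","stand",k=2);find(a,"wrist","gauge_seat",k=4)
for z in (.012,.098,.106,.17): print(z,proj(a,[.433,.115,z]).round(1))
x=a["img"][60:320,120:380,::-1]
cv2.imwrite("pics/w6c.png",cv2.resize(x,(598,598),interpolation=cv2.INTER_CUBIC))
print(a["world_from_camera"].tolist())
E
```

```text
12.7167 0.053055163926778136 [0.43577832 0.11402342 0.25107506] [[0.0002, 0.9932, -0.1162], [0.0001, -0.1162, -0.9932], [-1.0, 0.0002, -0.0001]]
wrist stand 0.75 [ 0.4261  0.1142 -0.0036]
wrist gauge_seat 0.81 [0.4094 0.2034 0.062 ]
wrist gauge_seat 0.76 [0.4291 0.1152 0.0965]
wrist gauge_seat 0.66 [0.365  0.2819 0.1157]
0.012 [249.9 170.1]
0.098 [249.6 186.2]
0.106 [249.5 188.1]
0.17 [249.1 208.1]
[[-0.11630283195077531, 0.9471514495139081, 0.2989611730040036, 0.5134830964751244], [-0.9932137993768668, -0.11090988216934405, -0.03500495342874387, 0.10383718294315829], [2.75609088133801e-06, -0.3010035377215395, 0.9536230231446381, 0.39570058802591457], [0.0, 0.0, 0.0, 1.0]]
```

View pics/w6c.png

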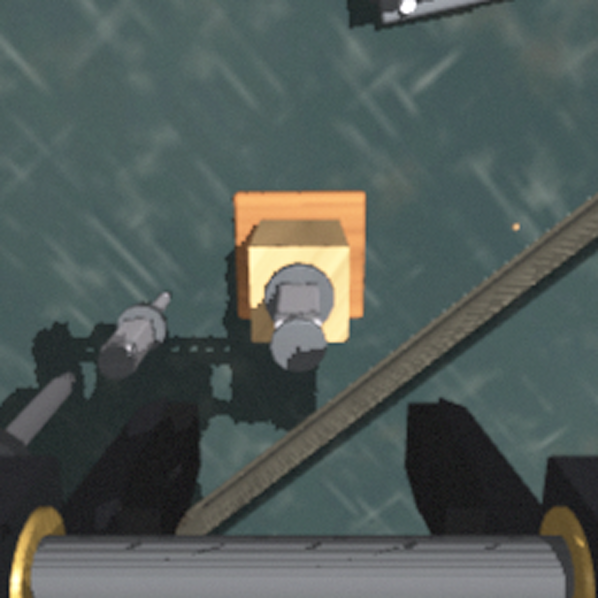

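Emit:
arm_command --deltas '[[[20,-3,0],0],[[55,-3,0],0],[[90,-3,0],0],[[115,-3,0],0],[[129,-3,0],0],[[134,-3,0],0],[[134,-3,0],0],[[134,-3,0],0]]'

```text
clock: 13.48
eef_pos: [0.4322, 0.1152, 0.1177]
tool_rot: [[0.001, 0.993, -0.114], [0.0, -0.114, -0.993], [-1.0, 0.001, -0.0]]
force: [0.5, 0.5, 0.1]
gripper_width: 0.0527
```

Emit:
arm_command --deltas '[[[0,0,0],0],[[0,0,0],0],[[0,0,0],0],[[0,0,0],0],[[0,0,0],0],[[0,0,0],0],[[0,0,0],0]]' --jaw 0 --squeeze 30

```text
clock: 14.07
eef_pos: [0.4318, 0.1153, 0.1175]
tool_rot: [[0.001, 0.993, -0.114], [0.0, -0.114, -0.993], [-1.0, 0.001, -0.0]]
force: [0.3, 0.5, 2.5]
gripper_width: 0.0178
```

Emit:
arm_command --deltas '[[[-15,0,0],0],[[-45,0,0],0],[[-80,0,0],0],[[-108,0,0],0],[[-115,5,2],0],[[-115,30,11],0],[[-115,65,24],0],[[-115,100,37],0],[[-115,135,50],0],[[-115,170,63],0],[[-115,200,74],0],[[-115,220,81],0],[[-115,227,84],0],[[-115,227,84],0],[[-115,227,84],0],[[-115,227,84],0],[[-115,227,84],0]]'

```text
clock: 15.48
eef_pos: [0.6463, 0.007, 0.2322]
tool_rot: [[-0.001, 0.994, -0.113], [0.0, -0.113, -0.994], [-1.0, -0.001, -0.0]]
force: [0.5, -1.0, -1.7]
gripper_width: 0.0179
```

```bash
python3 - <<'E'
from h import *
a=cam("wrist","w7")
o=get_obs();print(o["clock"],o["gripper_width"],o["force"],o["eef_pos"],np.array(o["tool_rot"]).round(4).tolist())
find(a,"wrist","gauge_seat",k=2);find(a,"wrist","gauge_tip",k=2);find(a,"wrist","guide_mouth",k=2)
T=np.array(o["tool_rot"]);e=np.array(o["eef_pos"])
for n,z in (("seat",.0195),("rodend",.0195+.07),("tip",.0195+.082)): print(n,proj(a,e+T[:,0]*z).round(1))
print("mouth",proj(a,[.649,.0055,.105]).round(1),"collar r px pts",[proj(a,e+T[:,0]*.0195+T[:,2]*s*.017).round(1).tolist() for s in(-1,1)])
x=a["img"][120:380,120:380,::-1]
cv2.imwrite("pics/w7c.png",cv2.resize(x,(598,598),interpolation=cv2.INTER_CUBIC))
E
```

```text
15.5333 0.017944102589616855 [-0.90727414 -1.2656784  -1.41584587] [0.64652229 0.00679509 0.23236543] [[-0.0004, 0.9936, -0.1126], [0.0002, -0.1126, -0.9936], [-1.0, -0.0004, -0.0002]]
wrist gauge_seat 0.79 [0.6463 0.0051 0.2131]
wrist gauge_tip 0.37 [0.6515 0.0016 0.1052]
wrist guide_mouth 0.74 [0.6461 0.0035 0.2091]
wrist guide_mouth 0.62 [6.492e-01 6.000e-04 1.058e-01]
seat [249.8 235.5]
rodend [250.1 201.3]
tip [250.2 197.3]
mouth [251.2 187.1] collar r px pts [[223.6, 235.4], [275.9, 235.5]]
```

View pics/w7c.png

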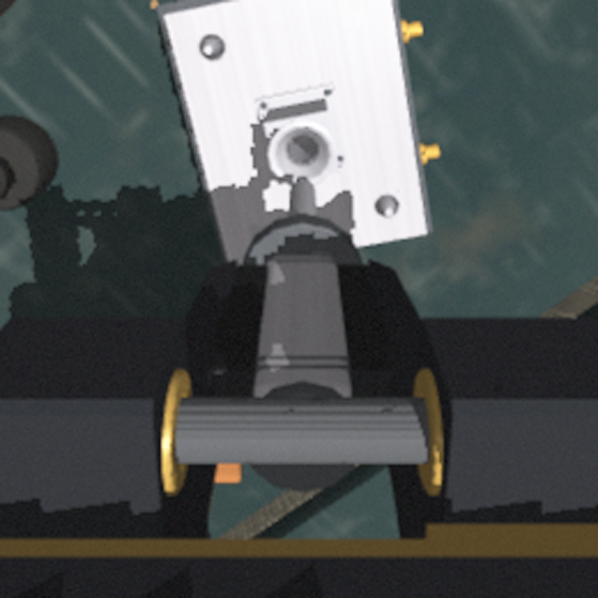

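```bash
python3 - <<'E'
from h import *
a=cam("wrist");o=get_obs();T=np.array(o["tool_rot"]);e=np.array(o["eef_pos"]);print(e)
f=lambda p:((p-e)@T*1000).round(1)
t=ray(a,252.2,201,e[2]-.1015);m=ray(a,250.7,185.2,.105)
print("tip tool",f(t),"mouth tool",f(m),"world mouth",m, "collar far edge",f(ray(a,251,214.3,e[2]-.0195)))
print("pinned mouth model",f(np.array([.649,.0055,.105])))
c=a["img"][170:222,225:280,::-1]
cv2.imwrite("pics/w7d.png",cv2.resize(c,(792,749),interpolation=cv2.INTER_CUBIC)[:600])
E
```

```text
[0.64720169 0.00600885 0.23248613]
tip tool [101.5  -3.6   1.9] mouth tool [127.5   4.7   0.4] world mouth [0.65186569 0.00504077 0.105     ] collar far edge [19.5 14.7  0.8]
pinned mouth model [127.5   1.8   0.3]
```

View pics/w7d.png

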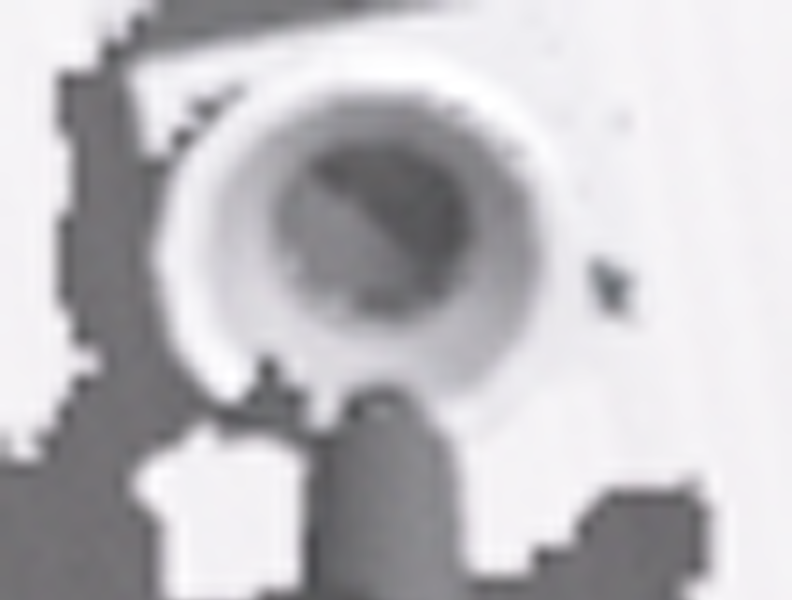

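Emit:
arm_command --deltas '[[[0,2,-0.5],0],[[4,4.2,-1],0],[[10,4.2,-1],0],[[17,4.2,-1],0],[[21,4.2,-1],0],[[22,4.2,-1],0],[[22,4.2,-1],0],[[22,4.2,-1],0],[[22,4.2,-1],0]]'

```text
clock: 16.48
eef_pos: [0.6519, 0.0063, 0.2105]
tool_rot: [[0.001, 0.993, -0.114], [-0.0, -0.114, -0.993], [-1.0, 0.001, -0.0]]
force: [0.4, -1.0, -1.7]
gripper_width: 0.0178
```

```bash
python3 - <<'E'
from h import *
a=cam("wrist","w8");o=get_obs();T=np.array(o["tool_rot"]);e=np.array(o["eef_pos"]);print(o["clock"],e,o["force"])
f=lambda p:((p-e)@T*1000).round(1)
print("mouth model px",proj(a,[.649,.0055,.105]),"tool",f(np.array([.649,.0055,.105])),"tip px",proj(a,e+T[:,0]*.1015))
g=a["img"].astype(int).sum(2)//30
for r in range(170,222,2): print(r,' '.join("%2d"%v for v in g[r,226:280]))
E
```

```text
16.5333 [0.65194928 0.00625568 0.21055366] [-0.10833136  0.90061579 -1.53306157]
mouth model px [251.22221278 199.10237689] tool [105.6  -2.9   1.1] tip px [250.04955725 197.47508629]
170 24 24 24 24 24 24 23 23 23 23 23 22 22 22 22 22 23 24 24 24 24 24 24 24 23 23 24 24 23 24 24 23 24 24 24 22 16 19 23 24 24 24 24 24 24 24 24 24 24 24 24 24 24 24
172 24 24 24 23 22 22 22 23 23 24 24 24 24 23 23 23 23 23 23 23 23 24 24 24 24 23 23 22 22 22 20 17 16 15 13 13 20 24 24 24 24 24 24 24 24 24 24 24 24 24 24 24 24 24
174 24 24 24 22 21 21 13 12 15 22 23 23 23 24 24 23 23 22 22 22 20 18 16 15 13 11 11 11 11 11 11 11 11 11 11 12 18 23 24 24 24 24 24 24 24 24 24 24 24 24 24 24 24 24
176 24 24 24 23 22 23 18 15 19 21 20 17 16 15 11 11 11 11 11 11 11 11 11 11 11 11 11 11 11 11 11 11 11 11 11 11 15 21 23 23 24 24 24 24 24 24 24 24 24 24 24 24 24 24
178 24 24 24 24 22 21 23 23 21 13 11 11 11 12 12 12 11 11 11 11 11 11 11 11 11 11 11 11 11 12 11 11 12 14 15 17 19 22 23 23 24 24 24 24 24 24 24 24 24 24 24 24 24 24
180 24 24 24 24 22 17 17 10 11 11 12 11 12 12 12 12 11 12 11 11 11 11 13 15 15 17 18 1
[... 2699 characters left out ...]
 11 11 10 10 10 11 11 11 11 11 11 19
214 11 11 11 11 11 11 11 11 11 11 11 11 11 11 10 10  9  9  8  7  6  6  6  6  6  6  6  6  6  7  7  7  9  9  9 10 10 10 11 11 11 11 11 11 10 10 11 11 11 11 11 11 11 18
216 11 11 11 11 11 11 11 11 11 11 11 11  8  6  5  5  5  5  5  6  6  5  5  5  6  8  7  6  6  6  6  6  6  6  6  6  6  7  9 10 11 11 11 11 11 10 11 10 11 11 11 11 11 18
218 11 11 11 11 11 11 11 11 10  9  9  8  5  5  6  6  7  7  8 10 11 11 12 12 12 13 13 13 12 11 11 10 10  9  8  7  6  7  6  6  7  9 10 11 11 11 10 11 11 11 11 11 11 18
220 11 11 11 11 11 11 10  8  6  5  5  6  9 10 11 12 12 12 12 12 12 12 12 12 12 12 12 12 12 12 12 11 12 12 12 13 13 12 11  8  6  6  7  8  9 10 11 10 11 11 11 11 11 16
```

Emit:
arm_command --deltas '[[[5,0,0],0],[[13,0,0],0],[[23,0,0],0],[[35,0,0],0],[[47,0,0],0],[[57,0,0],0],[[65,0,0],0],[[69,0,0],0],[[70,0,0],0],[[70,0,0],0]]'

```text
clock: 17.37
eef_pos: [0.6517, 0.0063, 0.14]
tool_rot: [[-0.0, 0.993, -0.114], [0.0, -0.114, -0.993], [-1.0, -0.0, 0.0]]
force: [-0.3, 0.7, -1.3]
gripper_width: 0.0174
```

Emit:
arm_command --deltas '[[[3,0,0],0],[[6,0,0],0],[[9,0,0],0],[[11,0,0],0],[[13,0,0],0],[[14.5,0,0],0],[[15.5,0,0],0],[[15.5,0,0],0],[[15.5,0,0],0]]'

```text
clock: 18.12
eef_pos: [0.6519, 0.0063, 0.1248]
tool_rot: [[0.0, 0.993, -0.114], [0.0, -0.114, -0.993], [-1.0, 0.0, -0.0]]
force: [0.7, -0.0, -1.0]
gripper_width: 0.0174
```

Emit:
arm_command --deltas '[[[0.7,0,0],0],[[1.2,0,0],0],[[1.8,0,0],0],[[2.4,0,0],0],[[3,0,0],0],[[3,0,0],0]]'

```text
clock: 18.62
eef_pos: [0.6521, 0.0063, 0.1245]
tool_rot: [[0.001, 0.993, -0.114], [-0.0, -0.114, -0.993], [-1.0, 0.001, 0.0]]
force: [-6.9, -1.3, 19.4]
gripper_width: 0.0179
```

Emit:
arm_command --deltas '[[[-1,0,0],0],[[-1,0,0],0],[[-10,0,0],0],[[-30,0,0],0],[[-60,0,0],0],[[-90,0,0],0],[[-112,0,0],0],[[-118,0,0],0],[[-118,0,0],0],[[-118,0,0],0]]'

```text
clock: 19.45
eef_pos: [0.651, 0.0062, 0.2385]
tool_rot: [[-0.002, 0.993, -0.114], [-0.0, -0.114, -0.993], [-1.0, -0.002, 0.0]]
force: [-0.3, -0.7, -1.3]
gripper_width: 0.0177
```

```bash
python3 - <<'E'
from h import *
a=cam("wrist","w9");o=get_obs();e=np.array(o["eef_pos"]);T=np.array(o["tool_rot"]);print(o["clock"],e,o["force"],o["gripper_width"])
find(a,"wrist","guide_mouth",k=2);find(a,"wrist","gauge_tip",k=2);find(a,"wrist","gauge_seat",k=1);find(a,"wrist","backplate",k=1)
# pixel check: plunger vs rod width near tip
print([ (z,proj(a,e+T[:,0]*(.0195+z)-T[:,1]*.0028).round(1).tolist()) for z in (.07,.076,.082)])
g=a["img"].astype(int).sum(2)//30
for r in range(186,224,2): print(r,' '.join("%2d"%v for v in g[r,236:270]))
s=cam("scene","s9");find(s,"scene","gauge_tip");find(s,"scene","gauge_seat")
print(proj(s,e+T[:,0]*.0195).round(),proj(s,e+T[:,0]*.1).round(),proj(s,[.649,.0055,.105]).round())
E
```

```text
19.5 [0.65051151 0.00614421 0.23769791] [ 0.48546759  0.47657231 -1.66345479] 0.017711584586526167
wrist guide_mouth 0.87 [0.6497 0.0016 0.1066]
wrist gauge_seat 0.92 [0.6509 0.0016 0.219 ]
wrist backplate 0.89 [0.6489 0.0063 0.0429]
[(0.07, [250.1, 204.9]), (0.076, [250.1, 202.7]), (0.082, [250.1, 200.7])]
186 13 20 23 23 21 19 19 19 16 12 13 13 13 12 10  9  8  9  8  8  8 10 13 13 13 15 20 23 24 24 23 23 24 24
188 16 22 24 22 20 20 20 19 16 12 13 13 13 13 12 11 10  9  9  8  8  9 12 14 14 15 18 22 23 23 23 23 24 24
190 17 23 24 23 21 21 21 20 20 17 13 13 13 13 13 12 11 10 10  9 10 12 15 15 15 15 18 22 23 22 16 13 19 23
192 13 21 24 24 22 21 21 21 21 20 17 16 15 13 13 13 12 10 10 11 15 17 17 16 16 17 20 22 23 22 20 19 21 23
194 12 17 23 24 23 22 21 22 22 22 21 21 19 18 16 16 16 16 18 18 18 18 18 17 17 19 22 23 23 23 22 20 24 24
196 11 12 18 19 11 15 19 18 20 22 22 21 22 21 21 20 20 20 19 19 18 18 18 19 21 23 23 23 23 23 23 23 24 24
198 11 11 11 10 10 11 11 10 13 19 22 21 18 14 15 15 15 16 17 19 19 20 21 22 23 23 23 24 24 24 24 24 24 24
200 19 19 19 17 13 10 10 11 11 20 23 13 10 11 11 
[... 692 characters left out ...]

214 11 11 11 11 10  9 10  9  8  7  7  6  6  6  6  6  6  6  6  6  7  8  8  9 10 10 10 11 11 11 11 11 11 11
216 15 21 19 11  5  5  5  6  5  6  6  6  6  6  7  8  7  6  6  6  6  6  7  6  6  6  6  7  9 10 11 11 11 11
218  7  4  5  5  5  6  7  8  9 10 11 12 12 12 13 13 13 13 12 12 11 10 10 10  9  8  6  7  6  6  8  9 10 11
220  5  6  9 11 11 12 12 12 12 12 12 12 11 10 10 12 12 12 12 12 12 11 12 12 13 13 13 12 11  8  6  7  7  9
222  9 11 11 11 12 12 12 12 10  5  5  5  5  5  5  9 12 12 12 11 10 10 10 10 10  8  5  5  5  5  5  6  7  6
scene gauge_seat 0.92 [0.3631 0.2821 0.1205]
scene gauge_seat 0.73 [0.4135 0.2064 0.0677]
scene gauge_seat 0.6 [0.6485 0.0055 0.2234]
[283. 147.] [282. 178.] [281. 190.]
```

Emit:
arm_command --deltas '[[[0,-15,-5],0],[[0,-45,-14],0],[[0,-80,-25],0],[[0,-115,-36],0],[[0,-150,-47],0],[[0,-185,-58],0],[[0,-218,-68],0],[[0,-245,-76],0],[[0,-261,-81],0],[[0,-267,-83],0],[[0,-267,-83],0],[[20,-267,-83],0],[[45,-267,-83],0],[[60,-267,-83],0],[[62,-267,-83],0],[[62,-267,-83],0],[[62,-267,-83],0],[[62,-267,-83],0]]'

```text
clock: 21.35
eef_pos: [0.3972, 0.1194, 0.1787]
tool_rot: [[0.002, 0.993, -0.115], [0.001, -0.115, -0.993], [-1.0, 0.002, -0.001]]
force: [-0.6, -0.4, -1.8]
gripper_width: 0.0177
```

Emit:
arm_command --deltas '[[[2.7,3,0],0],[[2.7,6,0],0],[[2.7,9,0],0],[[2.8,14,0],0],[[2.9,19.5,0],0],[[4,26,0],0],[[5.1,33,0],0],[[7,39.5,0],0],[[9.1,46,0],0],[[12,52,0],0],[[14.8,58,0],0],[[18.5,64,0],0],[[22.2,69.5,0],0],[[22.2,69.5,0],0],[[22.2,69.5,0],0]]' --jaw 0 --squeeze 15

```text
clock: 22.6
eef_pos: [0.4654, 0.1112, 0.1552]
tool_rot: [[0.0, 0.993, -0.114], [0.0, -0.114, -0.993], [-1.0, 0.0, -0.0]]
force: [0.2, 0.2, -1.8]
gripper_width: 0.0175
```

```bash
python3 - <<'E'
from h import *
s=cam("scene","s10");a=cam("wrist","w10");o=get_obs();e=np.array(o["eef_pos"]);T=np.array(o["tool_rot"]);print(o["clock"],e,o["force"],o["gripper_width"])
for q in ("gauge_tip","gauge_seat"): find(s,"scene",q,k=4);find(a,"wrist",q,k=3)
G=e-.019*T[:,0]
for ph in (0,40,45): 
    d=np.array([0,0,-1])*np.cos(np.radians(ph))-T[:,1]*np.sin(np.radians(ph)); print(ph,[proj(s,G+d*k).round().tolist() for k in (-.034,.038,.108)])
x=s["img"][120:290,90:320,::-1];y=a["img"][120:360,130:370,::-1]
O=np.zeros((590,800,3),np.uint8);O[:,:]=cv2.resize(x,(800,590),interpolation=cv2.INTER_CUBIC)
cv2.imwrite("pics/p10.png",O)
E
```

```text
22.7 [0.46501144 0.11125226 0.15538184] [ 0.18754083  0.1814264  -1.33033588] 0.0177216930555651
scene gauge_seat 0.77 [0.4366 0.114  0.1477]
scene gauge_seat 0.6 [0.3649 0.2806 0.1209]
scene gauge_seat 0.51 [0.4143 0.2047 0.0653]
scene gauge_seat 0.51 [0.7899 0.0456 0.0024]
wrist gauge_seat 0.71 [0.368  0.2804 0.1164]
wrist gauge_seat 0.52 [0.4114 0.2004 0.0619]
0 [[196.0, 158.0], [197.0, 186.0], [198.0, 213.0]]
40 [[204.0, 159.0], [188.0, 186.0], [172.0, 211.0]]
45 [[205.0, 160.0], [187.0, 185.0], [170.0, 210.0]]
```

View pics/p10.png

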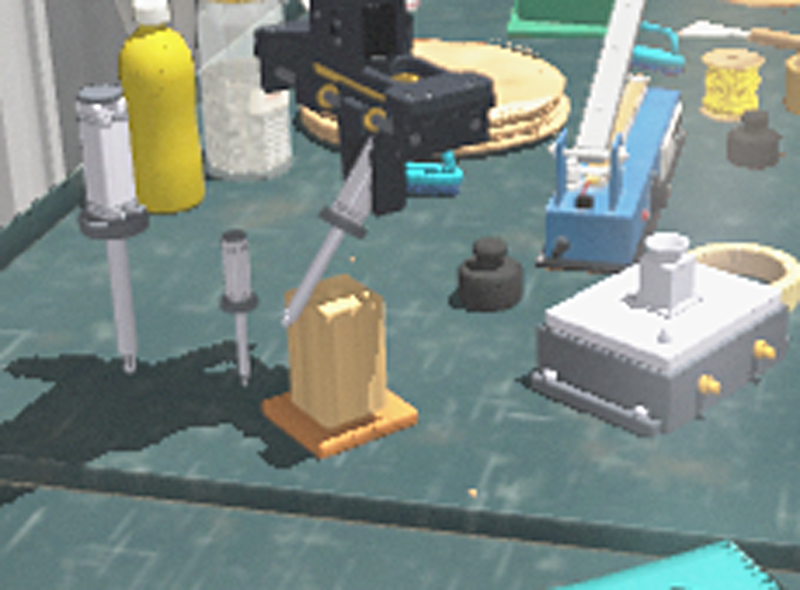

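Emit:
arm_command --deltas '[[[4.5,5.2,0],0],[[8.9,10.2,0],0],[[14,15,0],0],[[19,19,0],0],[[25,23,0],0],[[30.5,26.5,0],0],[[36.5,29.5,0],0],[[43,32,0],0],[[49,34.5,0],0],[[55.5,36,0],0],[[60.5,37,0],0],[[65.5,38,0],0],[[65.5,38,0],0],[[65.5,38,0],0]]'

```text
clock: 24.07
eef_pos: [0.5024, 0.107, 0.0897]
tool_rot: [[-0.001, 0.993, -0.114], [-0.0, -0.114, -0.993], [-1.0, -0.001, 0.0]]
force: [-1.1, 0.0, 0.1]
gripper_width: 0.0174
```

Emit:
arm_command --deltas '[[[0,0,0],0],[[0,0,0],0],[[0,0,0],0],[[-10,0,0],0],[[-30,0,0],0],[[-55,0,0],0],[[-75,0,0],0],[[-80,0,0],0],[[-80,0,0],0],[[-80,0,0],0],[[-80,0,0],0]]' --jaw 0 --squeeze 55

```text
clock: 24.98
eef_pos: [0.5019, 0.1067, 0.1689]
tool_rot: [[-0.002, 0.993, -0.114], [-0.001, -0.114, -0.993], [-1.0, -0.002, 0.001]]
force: [0.6, -0.4, -1.6]
gripper_width: 0.0168
```

```bash
cat > chk.py <<'E'
from h import *
import sys
s=cam("scene",sys.argv[1]);o=get_obs();e=np.array(o["eef_pos"]);T=np.array(o["tool_rot"]);print(o["clock"],e.round(4),T.round(3).tolist(),np.round(o["force"],1),o["gripper_width"])
find(s,"scene","gauge_tip",k=3);find(s,"scene","gauge_seat",k=3);find(s,"scene","notebook",k=1);find(s,"scene","marker",k=1)
G=e-.019*T[:,0]
for ph in (70,80,85,90): 
    d=np.array([0,0,-1])*np.cos(np.radians(ph))-T[:,1]*np.sin(np.radians(ph)); print(ph,[proj(s,G+d*k).round(1).tolist() for k in (-.034,.038,.065,.09,.108,.114)])
u,v=proj(s,G-T[:,1]*.085).round().astype(int)
g=s["img"].astype(int).sum(2)//30
print("cols from",u-24)
for r in range(v-16,v+20): print(r,' '.join("%2d"%q for q in g[r,u-24:u+24]))
E
python3 chk.py s11
```

```text
25.0333 [0.5018 0.1067 0.1688] [[-0.002, 0.993, -0.114], [-0.001, -0.114, -0.993], [-1.0, -0.002, 0.001]] [-0.1  0.8 -1.5] 0.016761051304769844
scene gauge_seat 0.75 [0.4115 0.2072 0.0689]
scene gauge_seat 0.61 [0.3659 0.2789 0.1219]
scene gauge_seat 0.58 [0.4626 0.1093 0.1906]
scene notebook 0.82 [ 0.3951 -0.2613  0.003 ]
scene marker 0.97 [ 0.4411 -0.2594  0.0113]
70 [[220.5, 155.5], [197.0, 171.3], [187.9, 177.4], [179.3, 183.2], [173.0, 187.5], [170.9, 188.9]]
80 [[221.1, 157.6], [196.3, 168.9], [186.6, 173.3], [177.4, 177.5], [170.6, 180.6], [168.4, 181.7]]
85 [[221.2, 158.7], [196.1, 167.6], [186.2, 171.1], [176.8, 174.5], [169.9, 176.9], [167.6, 177.8]]
90 [[221.3, 159.9], [196.0, 166.3], [186.0, 168.9], [176.5, 171.3], [169.5, 173.1], [167.1, 173.7]]
cols from 154
155 17 17 19 20 19 18 19 18 19 18 18 17 20 22 21 20 20 20 19 14  5  5  6 10 11 11 12 14 19 22 23 22 21 10 10 11 11 11 11 12 15 16 18 12 12 12 11  6
156 17 18 19 19 19 19 19 18 19 19 19 18 21 20 20 21 22 21 18 14  9  5  6  7 10 11 10 11 13 15 17 19 22 21 22 22 22 21 14 22 11 12 13 11 11 12 12  8
157 17 18 18 18 18 19
[... 4310 characters left out ...]
 13 13 13 13 13 13 12 12 12 12 12 12 12 12 12 12 13 13 13 13 13 12 12 12 12 12 12 12 12 12 12 12 12 12 12 12
187  8  8  8  8  7  8  9 12 12 13 13 12 13 13 12 13 12 12 13 12 12 12 12 12 12 12 12 12 13 13 13 12 12 12 12 12 12 12 12 12 12 12 12 12 12 12 13 13
188  8  8  8  8  8  8  9 12 12 12 12 12 12 12 12 12 12 12 13 12 12 12 12 12 12 12 13 13 12 12 12 12 13 12 13 13 12 12 12 12 12 12 12 12 13 12 13 13
189 13 10 10 10 12 12 15 12 12 12 12 12 12 12 12 12 12 13 12 12 12 12 12 12 12 13 12 12 12 12 12 12 12 12 12 12 13 12 13 13 12 12 12 13 13 13 13 13
190 16 15 16 16 16 15 13 13 12 12 12 12 12 12 12 12 12 12 12 12 12 13 13 12 12 12 12 12 12 12 12 12 12 12 12 12 12 12 12 13 13 13 13 13 13 13 13 13
```

Emit:
arm_command --deltas '[[[-5,1,8],0],[[-10,3,25],0],[[-10,7,52],0],[[-10,11,84],0],[[-10,15,116],0],[[-10,19,148],0],[[-10,23,180],0],[[-10,27,212],0],[[-10,32,244],0],[[-10,36,276],0],[[-10,40,306],0],[[-10,44,332],0],[[-10,46,352],0],[[-10,48,366],0],[[-10,49,374],0],[[-10,49,377],0],[[-10,49,377],0],[[-10,49,377],0],[[-10,49,377],0],[[-10,49,377],0]]'

```text
clock: 26.9
eef_pos: [0.5087, -0.2718, 0.18]
tool_rot: [[-0.0, 0.994, -0.112], [0.001, -0.112, -0.994], [-1.0, -0.0, -0.001]]
force: [0.2, 0.8, -2.4]
gripper_width: 0.0169
```

```bash
python3 chk.py s12; python3 - <<'E'
from h import *
b=cam("top","t12");o=get_obs();e=np.array(o["eef_pos"]);T=np.array(o["tool_rot"]);G=e-.019*T[:,0]
find(b,"top","gauge_tip",k=2);find(b,"top","gauge_seat",k=4);find(b,"top","notebook",k=1);find(b,"top","marker",k=1);find(b,"top","guide_mouth",k=1);find(b,"top","backplate",k=1)
print([proj(b,G-T[:,1]*k).round(1).tolist() for k in (0,.038,.108,.114)], proj(b,[.395,-.261,.016]))
E
```

```text
26.95 [ 0.5086 -0.2721  0.1801] [[-0.0, 0.994, -0.113], [0.0, -0.113, -0.994], [-1.0, -0.0, -0.0]] [-0.1 -0.5 -1. ] 0.01706666340579152
scene gauge_seat 0.76 [0.3634 0.2793 0.1207]
scene gauge_seat 0.72 [ 0.4658 -0.2673  0.2029]
scene gauge_seat 0.47 [0.4168 0.2061 0.0638]
scene notebook 0.77 [ 0.3923 -0.2594  0.0045]
scene marker 0.91 [ 0.4423 -0.2611  0.0083]
70 [[356.8, 198.5], [331.5, 220.1], [321.6, 228.5], [312.2, 236.6], [305.3, 242.5], [303.0, 244.5]]
80 [[357.0, 201.0], [331.2, 217.2], [320.9, 223.7], [311.1, 229.8], [303.9, 234.4], [301.5, 235.9]]
85 [[356.9, 202.3], [331.1, 215.7], [320.9, 221.0], [311.0, 226.1], [303.7, 229.9], [301.3, 231.2]]
90 [[356.8, 203.7], [331.2, 214.1], [321.0, 218.3], [311.2, 222.3], [303.9, 225.2], [301.4, 226.2]]
cols from 289
205 24 24 23 24 24 24 24 24 24 24 24 24 24 24 24 24 24 24 24 24 24 24 24 23 22 20 19 19 19 20 19 12 13 13 12 12 12 12 11  7  8  9  9 10  8 10 16 15
206 24 23 20 24 24 24 24 24 24 24 24 24 24 24 24 24 24 24 24 24 24 24 20 22 22 20 19 19 20 20 18 14 13 13 13 12 13 12 11  9  9  8  9  9  8  9 13 15
207 23 24 24 24 24 24 24 2
[... 4704 characters left out ...]
14 13
239 13 11 12 14 14 14 14 15 14 14 14 13 13 13 13 12 12 12 12 12 13 12 12 12 12 13 12 12 12 11 12 12 11 11 11 11 12 11 12 12 13 14 14 13 14 14 14 13
240 12 10 10 12 13 14 14 14 14 14 14 14 14 13 13 13 12 13 13 12 12 12 12 12 12 12 12 12 12 12 12 11 11 12 12 12 11 11 12 12 13 14 13 13 14 15 14 14
top gauge_seat 0.65 [ 0.4692 -0.2682  0.1992]
top gauge_seat 0.63 [0.3666 0.2793 0.1145]
top gauge_seat 0.4 [0.4119 0.2057 0.0602]
top notebook 0.84 [ 0.3959 -0.2598 -0.0022]
top marker 0.47 [ 0.4403 -0.2691  0.0143]
top guide_mouth 0.63 [0.65   0.0081 0.1044]
top backplate 0.81 [ 0.6463 -0.0015  0.0411]
[[370.8, 211.3], [370.0, 227.1], [368.5, 256.7], [368.3, 259.3]] [351.6684649  260.80777189]
```

Emit:
arm_command --deltas '[[[0,0,0],0],[[0,0,0],0],[[0,0,0],0],[[0,0,0],0],[[0,0,0],0],[[0,0,0],0]]'

```text
clock: 28.0
eef_pos: [0.5084, -0.2732, 0.18]
tool_rot: [[-0.0, 0.993, -0.114], [-0.0, -0.114, -0.993], [-1.0, -0.0, 0.0]]
force: [-0.1, 0.1, -1.1]
gripper_width: 0.0166
```

```bash
python3 - <<'E'
from h import *
o=get_obs();print(o["clock"],o["eef_pos"],np.abs(o["joint_velocities"]).max(),o["gripper_width"],o["force"])
print(job_done())
E
```

```text
28.0 [ 0.50836986 -0.27317492  0.17999604] 0.10677725787606228 0.016569256771167586 [-0.08997003  0.13955106 -1.13928864]
the job is handed in; nothing more can be done
None
```

The job is handed in at 28.0 s of the 67 s; `job_done` gave no verdict.

**What I did**
- I lifted the backplate by its boss, set it over both pins and let it go. It stopped 45 mm above the table, and both pin heads show through its holes.
- I took the gauge from the stand and pushed it down the guide tube until the collar stopped. The stop was firm, at 19 N and the expected height. I then drew it straight out.
- The moves only allow turning about the fingers' own axis, so I could not lean the hand 45° as suggested. Instead I turned the gripped handle between the pads by swinging the rod over the top edge of the stand. I then raised the grip to 55 N and carried the rod to the notebook.

**Last checks**
- **Rod angle:** about 82–83° from vertical, where 75–105° is allowed. I read it from scene pictures before and after the carry, and it had not drooped.
- **Rod tip:** within about 3 mm of the notebook's centre and about 0.19 m above the table, by calculation from the hand pose. The hand was at rest.
- **Plunger:** about 6 mm was visible from the rod afterwards, as expected. This is a coarse reading of about 3 pixels.
- **Notebook and marker:** the detector placed both within its own error of where they started. I did not re-measure the weight and tape.

**Disagreements**
- The gauge sat about 3 mm off where the first wrist picture put it in the hand. I corrected this from the picture just above the tube.
- In the last top view the detector put the backplate's origin about 7 mm off in y. It put the guide mouth within 3 mm, and the closer wrist view just after the rod was drawn out put the plate within 1 mm. I took the top-view figure as detector error.

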